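# Clear the offcut from the drilling jig into the chute

## Robot

A 7-joint arm with a two-finger parallel gripper is mounted at the origin on the work surface. World frame = base frame: x ahead of the robot, y to its left, z up, the work surface at z = 0. Lengths are in m, angles in rad, forces in N, time in s.
With the tool pointing down it reaches from about 0.4 to 0.85 m from the base axis. Payload 4.5 kg.
Tool frame: the origin (TCP) lies on the centre line of the jaws, within the pads' length; the fingertips stand r.tip_extent ahead of it and the grasp point (between the pads) is the TCP (r.tip_extent is the distance from the TCP to the fingertips, in m); z points along the fingers, y is the line along which they close (so a half turn about z gives the same grasp; the last joint's range is limited). The gripper opens to 88 mm and grips with 3 to 60 N. Pads are 18 mm wide; open, the fingers measure 123 mm over their backs; the gripper's body (75 mm by 187 mm) begins 45 mm behind the grasp point.
Start: joints at [1.197, 0.689, -0.195, 1.565, 0.157, 0.902, -0.215], TCP at [0.248, -0.574, 0.258] pointing down, gripper open.
Joint ranges: [-3.01, 3.01], [-0.46, 2.08], [-1.47, 1.51], [0.13, 2.56], [-1, 4.14], [0.04, 2.09], [-2.66, 2.66]. Speed limits (rad/s): [2.57, 2.57, 3.14, 3.14, 3.14, 3.14, 3.14].

## Interface

Orientations are given as a unit quaternion [x, y, z, w].
In Python, from plant import sensors, vision, finish_job, r gives the robot as it stands. The module is installed in compiled form; this text tells all that it offers.
- The arm moves only by the tool step_arm, never from a script. Its argument "steps" is a list of rows, each a list of 2 entries, a list of its own where there are three numbers: the shift along the tool's x, y, z in cm, then the turn, a rotation vector about the tool's x, y, z in degrees. A call has 1 to 12 rows; each row shifts and turns the commanded pose from where the row before left it, along the tool's axes as they then stand; what a row does not reach is not made up. A row lasts 1/8 s, in which the tool goes at most 62.5 mm and 10.7 degrees, less where a joint would pass 70% of its speed; a pose out of reach is approached as far as the arm can. A call with a gripper value outside its range is refused whole. "claw" is the opening, from -1 (shut) to 1 (fully open), set as the call begins (left out, the last holds). The fingers move at their own pace and stop on an object; "grip_force" is the grip in N (left out, the last holds). Time passes only in rows, so rows that do not move let the fingers close. It gives the time, the measured TCP pose, the force, the opening and the grip force at its end, in the units of the state.
- sensors.get_state(): the state, without advancing time (a new reading comes with each control period).
- vision.snapshot(name): name is "scene" or "side" or "wrist"; returns a dict with "img" (384x512x3 uint8, red, green, blue), "fx", "fy", "cx", "cy" (pixels), "position" and "rotation" of the camera in the world. Camera axes: x right, y down, z forward; pixel columns grow to the right and rows downward; lengths in m; the calibration is good to about 2 mm. A picture is of the moment at which its call begins. There is no depth.
- finish_job(): hands the job in; it is judged then, once.
The state is a dict: "clock": time; "q": joint angles; "qd": joint speeds; "joint_torque": joint torques, N m; "tool_pos": TCP position; "eef_rot": TCP orientation; "contact_force": force on the tool from outside, world axes, zero at the start; "moment": the same for the moment, N m; "opening": opening from 0.0 (shut) to 1.0 (fully open); "finger_force": force on a finger pad.
Only numpy, scipy, OpenCV 4.12 (cv2) and the standard library are available. Lean on these libraries where they do the work, as an engineer would, in place of code of your own. Each camera call takes 0.05 s, during which the arm holds its last target. There are 200 camera calls.

## Task

Two short boards lie snugly in the two lanes of the drilling jig; the one without dowels is an offcut. There is no room behind it, so first slide it forward along its lane, flat on the bed, by pressing on its top, then push it on over the ledge, steadily and without lifting or flicking it, so that it drops into the chute below and stays there. Use a light hand (never more than about 30 N on the offcut or the jig), and leave the finished board with the dowels and everything else where they are.

Things in the scene. Friction and masses are not known exactly. Their poses are not given: they have to be found in the camera images.
- ledge (a point): Middle of the ledge's edge, on the bed surface of the drilling jig, a fixed plywood stand. +x points along the lanes, off the ledge and out over the chute; y is across, z up. The bed's height above the table changes by up to 20 mm from run to run. Two lanes, 68 mm wide each (y = 4 to 72 and -72 to -4 mm), run along x from the back stop (x = -150) to the ledge (x = 0), where they are open
- back_stop (a point): Middle of the lanes' rear end, on the bed, at the foot of the back stop's face (axes as ledge). The back stop is a deck 22 mm high reaching 55 mm back from here. The middle fence between the lanes (8 mm thick) and the outer walls (10 mm thick) are 22 mm high too and run from here to the ledge
- shoe_left (a point): Nose of the sprung steel shoe in the +y lane, 85 mm back from the ledge and 10 mm above the bed: round, 12 mm across, it sticks 8.5 mm out of the outer wall when free and presses the board against the middle fence with about 6 N, so sliding a board takes 2 to 3 N, more when it is pressed down. The bed is waxed (friction about 0.2); fingertips grip the wood (about 0.7 or more): pressing its top with 10 to 15 N carries a board along
- shoe_right (a point): Nose of the same kind of shoe in the -y lane. A board leaves the shoe's hold once its rear end has passed it
- offcut_centre (a point): Centre of the plain offcut, a bare hardwood board 120 x 60 x 18 mm (x, y, z), about 110 g, flat in one of the two lanes, against the middle fence, its length (x) along the lane, its rear end against the back stop (at most 2 mm off). Its top is 9 mm above this point, 4 mm below the tops of the walls. It tips off the ledge once its middle has passed the edge
- finished_centre (a point): Centre of the finished board in the other lane: same 120 x 60 x 18 mm, but with two dowels of 10 mm diameter standing 16 mm out of its top, 35 mm either side of its middle along its length. It stays where it is
- jig: The same fixed stand as ledge (same axes); origin 180 mm straight below the middle of the ledge's edge. It carries the chute
- chute_floor (a point): Middle of the sloping floor of the chute, an open aluminium trough below the ledge, fixed to the jig. In the frame of ledge it reaches from x = 0 to 210 mm and y = -87 to 87 mm; its rim is 30 mm below the bed, its floor 70 mm below the bed at the ledge and 155 mm at the far end
- wrench: Bystander: steel wrench, 190 mm long; its origin is at its underside
- screwdriver: Bystander: screwdriver lying flat; its origin is at its underside
- tape: Bystander: black tape measure, 70 x 40 x 65 mm; its origin is at its underside
- glue: Bystander: white bottle, 60 mm across, 150 mm high; its origin is at its underside
- screwcup: Bystander: steel cup, 80 mm across, 70 mm high; its origin is at its underside
- drill: Bystander: red and black cordless drill standing on its battery, about 200 mm high; its origin is at its underside
- pencil: Bystander: flat red carpenter's pencil, 14 x 130 x 8 mm, lying across the deck behind the lanes; its origin is at its underside
- offcut: The same offcut, its origin at the centre of its underside
Mind the look-alikes: they are no part of the job. What is shaped like the offcut but red or turquoise is not meant.

How it is judged:
By the outcome, as a careful person would: the job done as asked, in the order asked, and still so for the second after the job is handed in, with the robot touching nothing.
It also fails if it takes over 64 s, if anything falls off the work surface, if the arm or the gripper's body presses on something with over 40 N, if the wrist force passes 120 N, or if a joint passes its speed limit or range.

## Working session

There is one attempt and no reset: what is moved stays moved. The work goes in short steps, Python scripts to look and compute and a tool call to move; the robot and the scene stay as the last step left them, time stands still between calls to the robot, and variables do not carry over. Pictures are saved under pics/ and viewed, at most 10 in all, crops included, and the job is handed in when it is done.

Besides the shell and the picture viewer there is one more tool, called after ">>>" as name([rows], argument=value, ...), one row to a line, values as JSON. step_arm: Moves the arm, as the interface text tells. Its arguments: {"type":"object","properties":{"steps":{"type":"array"},"claw":{"type":"number"},"grip_force":{"type":"number"}},"required":["steps"]}

```bash
mkdir -p pics
cat > h.py <<'E'
import numpy as np, cv2
from plant import sensors, vision, finish_job, r
def snap(n,f):
    s=vision.snapshot(n); cv2.imwrite('pics/'+f,s['img'][:,:,::-1]); 
    np.savez('pics/'+f[:-4]+'.npz',**{k:s[k] for k in s}); return s
def proj(s,P):
    c=(np.atleast_2d(P)-s['position'])@np.array(s['rotation'])
    return np.c_[s['fx']*c[:,0]/c[:,2]+s['cx'],s['fy']*c[:,1]/c[:,2]+s['cy']]
def ray(s,u,v):
    d=np.array(s['rotation'])@[(u-s['cx'])/s['fx'],(v-s['cy'])/s['fy'],1.]; return np.array(s['position']),d
def onz(s,u,v,z):
    p,d=ray(s,u,v); return p+d*(z-p[2])/d[2]
E
python3 - <<'E'
from h import *
a=snap('scene','a.png');b=snap('side','b.png')
for s in(a,b): print(s['position'],np.round(s['rotation'],3).tolist(),s['fx'])
print(sensors.get_state(),r.tip_extent)
E
```

```text
[1.76394166 0.68630649 1.29543091] [0.443, 0.787, -0.368, -0.221] 478.3912841297156
[0.01558487 0.71494726 1.07981968] [-0.275, 0.882, -0.363, 0.118] 371.5793521783963
{'clock': 0.1, 'q': array([ 1.19677954,  0.68990482, -0.19454707,  1.56620523,  0.15730782,
        0.90253039, -0.21509241]), 'qd': array([-0.00051144, -0.00130005, -0.00010306, -0.00340337,  0.00160856,
        0.00015709, -0.00023786]), 'joint_torque': array([-4.11344648e-03, -5.28495705e+01, -1.27170146e+00, -1.53838509e+01,
       -5.25780057e-02,  1.96996378e-03,  5.30614579e-05]), 'tool_pos': array([ 0.24764122, -0.5732685 ,  0.25699724]), 'eef_rot': array([ 9.79271618e-01,  2.02549781e-01, -2.22071264e-04, -7.96756087e-04]), 'contact_force': array([ 0.22155101, -0.14543373,  0.47961326]), 'moment': array([ 0.0054347 , -0.00526025,  0.02927296]), 'finger_force': 0.0, 'opening': 0.9988918641246735} 0.019
```

View pics/a.png

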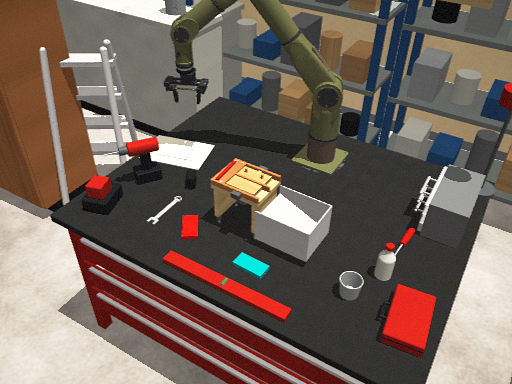

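View pics/b.png

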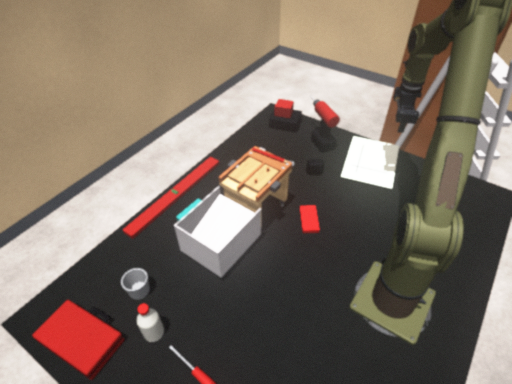

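The scene view shows the jig at (245,180), with two boards in its lanes and the chute at (292,222). Look-alikes: a red block at (190,227), a turquoise block at (251,265) and the board with dowels in the jig. Next is a close crop of the jig from both views.

Run:
```python
import cv2,numpy as np
a=cv2.imread('pics/a.png')[148:218,200:290];b=cv2.imread('pics/b.png')[140:210,210:300]
f=lambda i:cv2.resize(i,None,fx=6,fy=6,interpolation=cv2.INTER_CUBIC)[:, :540]
def g(i,x0,y0):
    i=f(i)
    for k in range(0,90,10): cv2.putText(i,str(x0+k),(k*6,10),0,.35,(0,255,0)); cv2.line(i,(k*6,0),(k*6,4),(0,255,0))
    for k in range(0,70,10): cv2.putText(i,str(y0+k),(0,k*6+4),0,.35,(0,255,0))
    return i
A=g(a,200,148);B=g(b,210,140)
cv2.imwrite('pics/c1.png',A);cv2.imwrite('pics/c2.png',B)
```

```text
(no output)
```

View pics/c1.png

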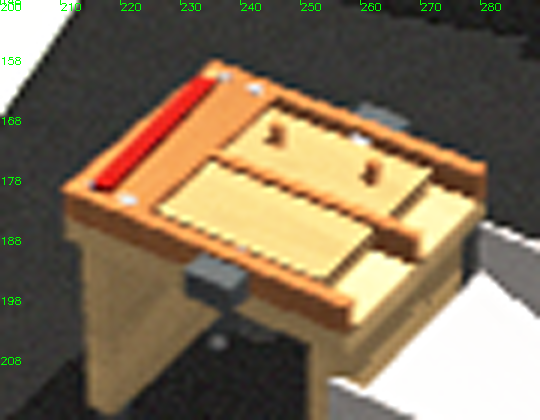

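View pics/c2.png

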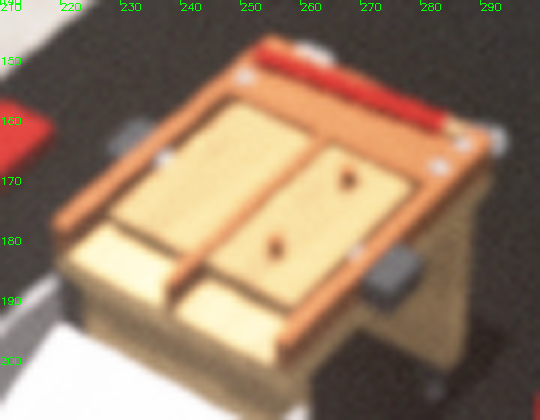

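The offcut is the plain board in the lower lane (c1, centre near (245,187) in the scene view, (243,170) in the side view), which is the -y lane. The board with dowels is in the +y lane, and the red pencil lies on the deck. Next I fit the jig pose.

```bash
cat >> h.py <<'E'
from scipy.spatial.transform import Rotation as R
def load(f):
    s=dict(np.load('pics/'+f+'.npz'))
    s['rotation']=fixR(s['rotation']); return s
def fixR(q):
    q=np.array(q); return R.from_quat(q).as_matrix() if q.size==4 else q
E
cat > fit.py <<'E'
from h import *
from scipy.optimize import least_squares
a=load('a');b=load('b')
A=[((-205,82,22),215,62),((-205,-82,22),65,190),((0,82,22),485,165),((-30,-4,18),373,232),((-150,-4,18),210,160),((0,72,0),478,205),((0,-72,0),352,325),((-150,-64,18),155,208),((0,0,22),410,235)]
B=[((-205,-82,22),268,38),((-205,82,22),495,135),((0,-82,22),55,222),((0,0,22),172,290),((-30,-64,18),108,212),((-150,-4,18),312,140),((-30,-4,18),190,258),((0,-72,0),62,262),((0,72,0),270,360),((0,77,22),280,340)]
def f(x,st=True):
    o=[]
    for s,L,off in((a,A,(200,148)),(b,B,(210,140))):
        P=np.array([l[0] for l in L])/1000; uv=np.array([l[1:] for l in L])/6+off
        W=R.from_euler('z',x[3]).apply(P)+x[:3]
        o.append(proj(s,W)-uv)
    return np.vstack(o).ravel()
for y0 in (0,1.5,3,-1.5):
    s=least_squares(f,[.6,0,.18,y0],loss='soft_l1'); print(s.cost,s.x,np.degrees(s.x[3]))
    if s.cost<60: print(np.round(f(s.x).reshape(-1,2),1).tolist()); np.save('jig.npy',s.x)
E
python3 fit.py
```

```text
5.849374146492062 [0.56704884 0.04353215 0.1971277  1.54779568] 88.68216004356096
[[-0.4, -0.3], [-0.6, -0.4], [-0.0, 0.1], [-0.3, -1.1], [-0.4, -0.1], [-0.5, -0.6], [0.1, 0.1], [-0.5, 0.1], [1.1, -0.2], [-0.4, 0.2], [-0.6, 1.1], [-0.9, 0.5], [-1.3, -0.8], [0.1, 0.2], [0.8, 0.1], [0.3, -0.3], [0.7, -0.3], [0.1, 1.4], [-0.4, 0.7]]
5.8493741464928215 [0.56704884 0.04353215 0.1971277  1.54779567] 88.68215936884292
[[-0.4, -0.3], [-0.6, -0.4], [-0.0, 0.1], [-0.3, -1.1], [-0.4, -0.1], [-0.5, -0.6], [0.1, 0.1], [-0.5, 0.1], [1.1, -0.2], [-0.4, 0.2], [-0.6, 1.1], [-0.9, 0.5], [-1.3, -0.8], [0.1, 0.2], [0.8, 0.1], [0.3, -0.3], [0.7, -0.3], [0.1, 1.4], [-0.4, 0.7]]
5.849374146492291 [0.56704884 0.04353215 0.1971277  1.54779568] 88.68215973549664
[[-0.4, -0.3], [-0.6, -0.4], [-0.0, 0.1], [-0.3, -1.1], [-0.4, -0.1], [-0.5, -0.6], [0.1, 0.1], [-0.5, 0.1], [1.1, -0.2], [-0.4, 0.2], [-0.6, 1.1], [-0.9, 0.5], [-1.3, -0.8], [0.1, 0.2], [0.8, 0.1], [0.3, -0.3], [0.7, -0.3], [0.1, 1.4], [-0.4, 0.7]]
5.849374146492027 [ 0.56704884  0.04353215  0.1971277  -4.73538963] -271.317839939226
[[-0.4, -0.3], [-0.6, -0.4], [-0.0, 0.1], [-0.3, -1.1], [-0.4, -0.1], [-0.5, -0.6], [0.1, 0.1], [-0.5, 0.1], [1.1, -0.2], [-0.4, 0.2], [-0.6, 1.1], [-0.9, 0.5], [-1.3, -0.8], [0.1, 0.2], [0.8, 0.1], [0.3, -0.3], [0.7, -0.3], [0.1, 1.4], [-0.4, 0.7]]
```

```bash
cat >> h.py <<'E'
def rel(jx,jy,jz_tip):
    """shift in tool axes (cm) from the current pose to put fingertips at a jig point (mm); turn about tool z"""
    j=np.load('jig.npy'); s=sensors.get_state()
    Rt=R.from_quat(s['eef_rot']); Rj=R.from_euler('z',j[3])
    tgt=Rj.apply(np.array([jx,jy,jz_tip])/1000)+j[:3]+[0,0,r.tip_extent]
    X=Rj.as_matrix()@np.array([[0,-1,0],[-1,0,0],[0,0,-1]]).T
    rv=(Rt.inv()*R.from_matrix(X)).as_rotvec(degrees=True)
    tip=Rj.inv().apply(Rt.apply([0,0,r.tip_extent])+s['tool_pos']-j[:3])*1000
    print('t',s['clock'],'tip jig mm',tip.round(1),'F',np.round(s['contact_force'],1))
    print('shift cm',(Rt.inv().apply(tgt-s['tool_pos'])*100).round(2),'turn',rv.round(2))
E
python3 -c "
from h import *
rel(-110,-34,70)
b=load('b');print(onz(b,322,150,0),onz(b,315,170,0))"
```

```text
t 0.1 tip jig mm [-624.   305.2   40.9] F [ 0.2 -0.1  0.5]
shift cm [ 52.28 -32.54  -2.87] turn [-0.09  0.03 24.69]
[ 0.53373761 -0.54073753  0.        ] [ 0.49489263 -0.40243623  0.        ]
```

>>> step_arm([
  [[0,0,-2],[0,0,8.2]],
  [[0,0,-2],[0,0,8.2]],
  [[0,0,-2],[0,0,8.3]],
  [[2.8,-4.2,0],[0,0,0]],
  [[2.8,-4.2,0],[0,0,0]],
  [[2.8,-4.2,0],[0,0,0]],
  [[2.8,-4.2,0],[0,0,0]],
  [[2.8,-4.2,0],[0,0,0]],
  [[2.8,-4.2,0],[0,0,0]],
  [[2.8,-4.2,0],[0,0,0]],
  [[2.8,-4.2,0],[0,0,0]],
  [[0,0,0],[0,0,0]],
], claw=-1, grip_force=10)

```text
clock: 1.6
tool_pos: [0.4823, -0.2381, 0.3174]
eef_rot: [1.0, -0.007, 0.001, -0.001]
contact_force: [-1.0, -0.7, -0.1]
opening: 0.006
finger_force: 0.0
```

```bash
python3 -c "
from h import *
rel(-110,-34,50)"
```

```text
t 1.6 tip jig mm [-283.4   78.2  101.3] F [-1.  -0.7 -0.1]
shift cm [ 11.37 -17.23   5.19] turn [-0.17 -0.06  0.5 ]
```

>>> step_arm([
  [[2.8,-4.3,0],[0,0,0.5]],
  [[2.8,-4.3,0],[0,0,0]],
  [[2.8,-4.3,0],[0,0,0]],
  [[2.8,-4.3,1],[0,0,0]],
  [[0,0,2],[0,0,0]],
  [[0,0,2],[0,0,0]],
  [[0,0,0],[0,0,0]],
  [[0,0,0],[0,0,0]],
])

```text
clock: 2.6
tool_pos: [0.5969, -0.0753, 0.2683]
eef_rot: [1.0, -0.017, 0.0, 0.0]
contact_force: [0.7, -0.4, -0.1]
opening: 0.008
finger_force: 0.0
```

Run:
```python
from h import *
rel(-110,-34,18)
s=snap('wrist','w.png');a=snap('scene','a2.png')
i=s['img'][:,:,::-1]; j=cv2.resize(a['img'][148:218,200:290,::-1],None,fx=4,fy=4,interpolation=2)
c=np.zeros((384,800,3),np.uint8);c[:,:512]=i;c[:280,512:]=j[:,:288];cv2.imwrite('pics/c3.png',c)
s['rotation']=fixR(s['rotation'])
jg=np.load('jig.npy');P=np.array([(-30,-4,18),(-30,-64,18),(-150,-4,18),(-150,-64,18),(0,0,22),(0,-72,0)])/1000
print(proj(s,R.from_euler('z',jg[3]).apply(P)+jg[:3]).round(0).tolist())
```

```text
t 2.6 tip jig mm [-118.2  -32.6   52.2] F [ 0.7 -0.4 -0.1]
shift cm [ 0.13 -0.82  3.42] turn [ 0.03 -0.04 -0.58]
[[115.0, 277.0], [100.0, 185.0], [308.0, 276.0], [312.0, 183.0], [65.0, 287.0], [62.0, 164.0]]
```

View pics/c3.png

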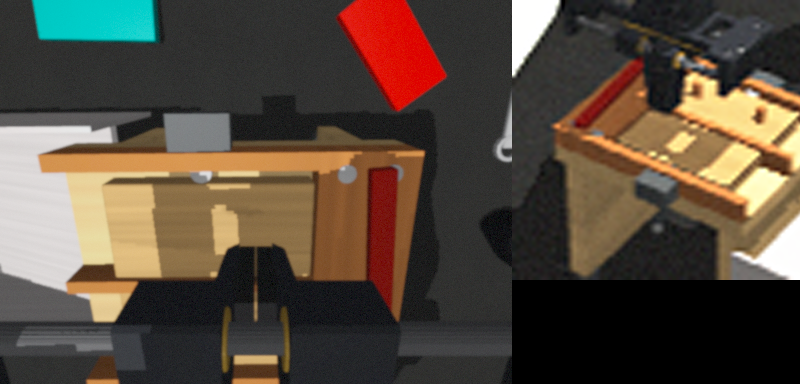

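The wrist view shows the offcut from (105,183) to (313,278), matching the projected fit, with the fingers above it at (255,250). Next I descend to just above it.

>>> step_arm([
  [[0.1,-0.8,1],[0,0,-0.6]],
  [[0,0,1],[0,0,0]],
  [[0,0,0.6],[0,0,0]],
  [[0,0,0.3],[0,0,0]],
  [[0,0,0],[0,0,0]],
  [[0,0,0],[0,0,0]],
])

```text
clock: 3.45
tool_pos: [0.5982, -0.0666, 0.239]
eef_rot: [1.0, -0.011, 0.0, 0.0]
contact_force: [-0.4, 0.4, -0.6]
opening: 0.007
finger_force: 0.0
```

>>> step_arm([
  [[0,0,0.1],[0,0,0]],
  [[0,0,0.1],[0,0,0]],
  [[0,0,0.1],[0,0,0]],
  [[0,0,0],[0,0,0]],
])

```text
clock: 3.95
tool_pos: [0.5981, -0.0665, 0.2365]
eef_rot: [1.0, -0.011, 0.0, 0.0]
contact_force: [-1.5, -0.5, 5.7]
opening: 0.004
finger_force: 2.6
```

>>> step_arm([
  [[0,0,0.03],[0,0,0]],
  [[0,0,0],[0,0,0]],
])

```text
clock: 4.2
tool_pos: [0.598, -0.0665, 0.2365]
eef_rot: [1.0, -0.011, 0.0, 0.0]
contact_force: [-2.9, -0.3, 7.3]
opening: 0.005
finger_force: 3.5
```

>>> step_arm([
  [[0,0,0.04],[0,0,0]],
  [[0,0,0.04],[0,0,0]],
  [[0,0,0],[0,0,0]],
])

```text
clock: 4.58
tool_pos: [0.5981, -0.0665, 0.2364]
eef_rot: [1.0, -0.011, 0.001, 0.0]
contact_force: [-5.1, -0.8, 12.2]
opening: 0.005
finger_force: 6.0
```

>>> step_arm([
  [[0,-0.2,0],[0,0,0]],
  [[0,-0.2,0],[0,0,0]],
  [[0,-0.2,0],[0,0,0]],
  [[0,-0.2,0],[0,0,0]],
])

```text
clock: 5.08
tool_pos: [0.5981, -0.0643, 0.2365]
eef_rot: [1.0, -0.013, 0.001, 0.004]
contact_force: [-3.2, -8.4, 11.7]
opening: 0.006
finger_force: 5.5
```

>>> step_arm([
  [[0,-0.2,0],[0,0,0]],
  [[0,-0.2,0],[0,0,0]],
  [[0,-0.2,0],[0,0,0]],
  [[0,0,0],[0,0,0]],
])

```text
clock: 5.58
tool_pos: [0.5983, -0.0579, 0.2365]
eef_rot: [1.0, -0.013, 0.001, 0.003]
contact_force: [-3.5, -8.7, 12.2]
opening: 0.009
finger_force: 5.6
```

Run:
```python
from h import *
rel(-55,-34,18)
s=snap('wrist','w2.png');cv2.imwrite('pics/c4.png',s['img'][:,:,::-1])
```

```text
t 5.575 tip jig mm [-100.8  -33.6   20.3] F [-3.5 -8.7 12.2]
shift cm [ 0.03 -4.57  0.2 ] turn [ 0.4  -0.09 -0.14]
```

View pics/c4.png

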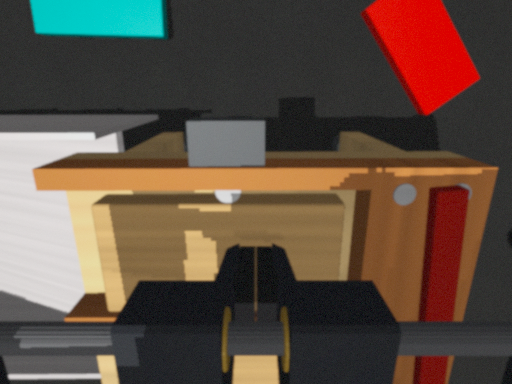

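>>> step_arm([
  [[-0.1,0,0.04],[0,0,0]],
  [[-0.1,-0.2,0],[0,0,0]],
  [[0,-0.2,0],[0,0,0]],
  [[0,-0.2,0],[0,0,0]],
  [[0,-0.2,0],[0,0,0]],
  [[0,-0.2,0],[0,0,0]],
])

```text
clock: 6.38
tool_pos: [0.5981, -0.0479, 0.2365]
eef_rot: [1.0, -0.013, 0.002, 0.003]
contact_force: [-0.1, -9.4, 10.1]
opening: 0.007
finger_force: 5.3
```

```bash
cat > rear.py <<'E'
from h import *
import sys
rel(-55,-34,18)
s=snap('wrist',sys.argv[1]+'.png'); s['rotation']=fixR(s['rotation']); jg=np.load('jig.npy')
# rectify the lane at board-top height: 2 px/mm, jig x -160..40, y -76..0
xs=np.arange(-160,40,.5); ys=np.arange(-76,0,.5)
gx,gy=np.meshgrid(xs,ys[::-1])
P=np.c_[gx.ravel(),gy.ravel(),np.full(gx.size,20.)]/1000
uv=proj(s,R.from_euler('z',jg[3]).apply(P)+jg[:3]).astype(np.float32).reshape(*gx.shape,2)
o=cv2.remap(s['img'][:,:,::-1].copy(),uv[...,0],uv[...,1],1)
g=o[80:130].astype(float).mean(2) ; row=o[94:124].astype(float).mean((0,2))
d=np.abs(np.diff(row)); k=np.argsort(-d)[:14]; print(sorted((float(xs[i]),int(np.diff(row)[i])) for i in k))
cv2.imwrite('pics/'+sys.argv[1]+'r.png',cv2.resize(o,(800,304)))
E
python3 rear.py w3
```

```text
t 6.375 tip jig mm [-90.9 -33.2  20.3] F [-0.1 -9.4 10.1]
shift cm [ 0.08 -3.58  0.21] turn [ 0.39 -0.29 -0.16]
[(-154.0, -11), (-146.5, 13), (-146.0, 28), (-145.5, 22), (-24.0, 26), (-23.5, 34), (-23.0, 19), (29.5, -26), (30.0, -29), (30.5, -29), (31.0, -29), (31.5, -29), (32.0, -30), (32.5, -29)]
```

View pics/w3r.png

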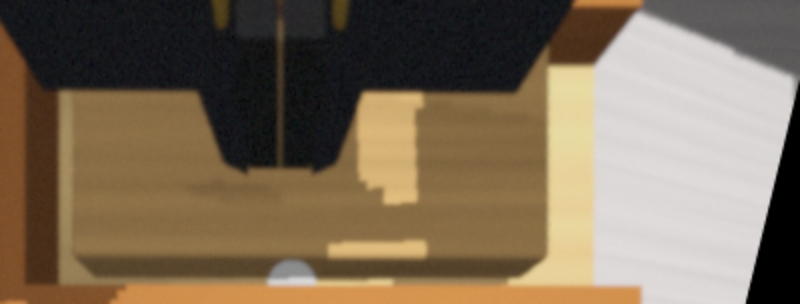

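The rectified wrist view shows the offcut from x=-142 to -23.5, so it moved about 8 mm while the fingers slid over it. I will re-seat further back and press harder.

>>> step_arm([
  [[0,0.6,0],[0,0,0]],
  [[0,0,-0.3],[0,0,0]],
  [[0,0,-0.6],[0,0,0]],
  [[0,0.9,0],[0,0,0]],
  [[0,0.9,0],[0,0,0]],
  [[0,0,0],[0,0,0]],
  [[0,0,0],[0,0,0]],
])

```text
clock: 7.3
tool_pos: [0.5959, -0.0665, 0.243]
eef_rot: [1.0, -0.011, -0.0, -0.0]
contact_force: [-0.1, 0.0, -0.6]
opening: 0.006
finger_force: 0.0
```

```bash
python3 -c "
from h import *
rel(-115,-34,20.5)"
```

```text
t 7.3 tip jig mm [-109.3  -31.4   26.9] F [-0.1  0.  -0.6]
shift cm [0.26 0.57 0.64] turn [-0.01  0.02  0.07]
```

>>> step_arm([
  [[0.1,0.5,0.3],[0,0,0]],
  [[0,0,0.25],[0,0,0]],
  [[0,0,0.1],[0,0,0]],
  [[-0.05,0,0.1],[0,0,0]],
  [[-0.1,0,0.1],[0,0,0]],
  [[-0.1,0,0.04],[0,0,0]],
  [[0,0,0],[0,0,0]],
])

```text
clock: 8.18
tool_pos: [0.5965, -0.0715, 0.2365]
eef_rot: [1.0, -0.011, 0.003, 0.0]
contact_force: [-0.1, -1.0, 8.5]
opening: 0.006
finger_force: 4.7
```

>>> step_arm([
  [[-0.05,0,0.06],[0,0,0]],
  [[-0.05,0,0.06],[0,0,0]],
  [[0,0,0.04],[0,0,0]],
  [[0,0,0],[0,0,0]],
])

```text
clock: 8.68
tool_pos: [0.5965, -0.0715, 0.2364]
eef_rot: [1.0, -0.011, 0.004, 0.0]
contact_force: [-1.4, -0.1, 17.3]
opening: 0.006
finger_force: 8.7
```

>>> step_arm([
  [[0,-0.2,0],[0,0,0]],
  [[0,-0.2,0],[0,0,0]],
  [[0,-0.2,0],[0,0,0]],
  [[0,-0.2,0],[0,0,0]],
  [[0,-0.2,0],[0,0,0]],
])

```text
clock: 9.3
tool_pos: [0.5965, -0.0692, 0.2364]
eef_rot: [1.0, -0.013, 0.005, 0.005]
contact_force: [0.1, -11.8, 16.7]
opening: 0.004
finger_force: 8.1
```

```bash
python3 rear.py w4
```

```text
t 9.3 tip jig mm [-112.2  -32.2   20.3] F [  0.1 -11.8  16.7]
shift cm [ 0.17 -5.7   0.17] turn [ 0.57 -0.53 -0.23]
[(-153.5, -12), (-148.5, 24), (-148.0, 27), (-147.5, 16), (-44.5, 22), (-44.0, 23), (7.5, -15), (8.0, -30), (8.5, -30), (9.0, -30), (9.5, -30), (10.0, -30), (10.5, -30), (11.0, -19)]
```

>>> step_arm([
  [[0,-0.2,0],[0,0,0]],
  [[0,-0.2,0],[0,0,0]],
  [[0,-0.2,0],[0,0,0]],
  [[0,-0.2,0],[0,0,0]],
  [[0,-0.2,0],[0,0,0]],
  [[0,-0.2,0],[0,0,0]],
])

```text
clock: 10.1
tool_pos: [0.5968, -0.0573, 0.2364]
eef_rot: [1.0, -0.014, 0.005, 0.005]
contact_force: [-0.2, -13.7, 17.3]
opening: 0.007
finger_force: 8.2
```

```bash
python3 rear.py w5
python3 - <<'E'
import cv2,numpy as np
cv2.imwrite('pics/cc.png',np.vstack([cv2.imread(f'pics/{n}r.png')[60:] for n in('w4','w5')]))
E
```

```text
t 10.1 tip jig mm [-100.3  -32.3   20.3] F [ -0.2 -13.7  17.3]
shift cm [ 0.17 -4.51  0.19] turn [ 0.57 -0.53 -0.24]
[(-147.0, 28), (-146.5, 23), (-32.5, 18), (-32.0, 25), (-31.5, 15), (-9.5, 15), (19.5, -20), (20.0, -30), (20.5, -30), (21.0, -30), (21.5, -29), (22.0, -30), (22.5, -29), (23.0, -15)]
```

View pics/cc.png

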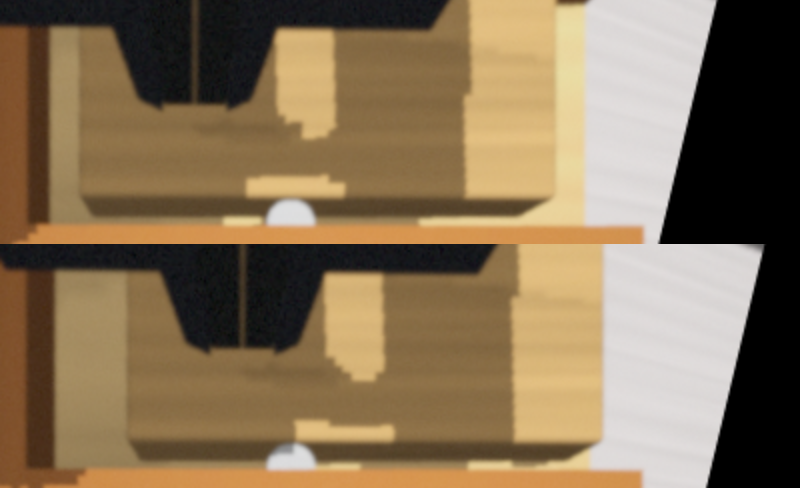

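Now the board moves with the fingers: rear edge went from px 78 to 127, about 12 mm, and the fingers moved 12 mm. I keep sliding.

>>> step_arm([
  [[0,-0.2,0],[0,0,0]],
  [[0,-0.2,0],[0,0,0]],
  [[0,-0.2,0],[0,0,0]],
  [[0,-0.2,0],[0,0,0]],
  [[0,-0.2,0],[0,0,0]],
  [[0,-0.2,0],[0,0,0]],
  [[0,-0.2,0],[0,0,0]],
  [[0,-0.2,0],[0,0,0]],
])

```text
clock: 11.15
tool_pos: [0.5972, -0.0413, 0.2364]
eef_rot: [1.0, -0.014, 0.005, 0.005]
contact_force: [0.0, -12.5, 17.3]
opening: 0.005
finger_force: 8.4
```

>>> step_arm([
  [[0,-0.2,0],[0,0,0]],
  [[0,-0.2,0],[0,0,0]],
  [[0,-0.2,0],[0,0,0]],
  [[0,-0.2,0],[0,0,0]],
  [[0,-0.2,0],[0,0,0]],
  [[0,-0.2,0],[0,0,0]],
  [[0,-0.2,0],[0,0,0]],
  [[0,-0.2,0],[0,0,0]],
  [[0,0,0],[0,0,0]],
])

```text
clock: 12.28
tool_pos: [0.5977, -0.0248, 0.2364]
eef_rot: [1.0, -0.014, 0.005, 0.005]
contact_force: [0.9, -12.9, 17.0]
opening: 0.007
finger_force: 8.5
```

```bash
python3 rear.py w6
```

```text
t 12.275 tip jig mm [-67.8 -32.4  20.3] F [  0.9 -12.9  17. ]
shift cm [ 0.17 -1.27  0.22] turn [ 0.53 -0.53 -0.23]
[(-155.5, -6), (-155.0, -11), (-154.5, -9), (-144.0, 14), (-143.5, 27), (-143.0, 22), (-142.5, 9), (-96.5, -9), (0.0, 19), (0.5, 24), (1.0, 13), (22.0, 6), (22.5, 15), (23.0, 13)]
```

View pics/w6r.png

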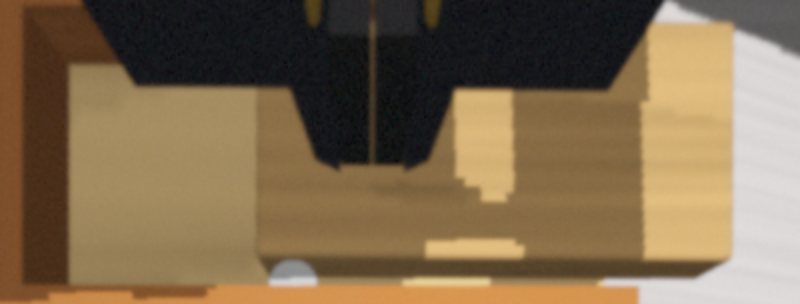

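The offcut's rear is now at x=-96 and its front at +23, still in the shoe's hold, with about 54 mm of free bed behind it. I unload, lift, move back, and lower behind it.

>>> step_arm([
  [[0,0.4,0],[0,0,0]],
  [[0,0.4,0],[0,0,0]],
  [[0,0,-0.4],[0,0,0]],
  [[0,0,-1],[0,0,0]],
  [[0,0,-1],[0,0,0]],
  [[0,1.8,0],[0,0,0]],
  [[0,1.8,0],[0,0,0]],
  [[0,1.8,0],[0,0,0]],
  [[0,0,0],[0,0,0]],
  [[0,0,0],[0,0,0]],
])

```text
clock: 13.58
tool_pos: [0.5931, -0.079, 0.2565]
eef_rot: [1.0, -0.011, -0.0, -0.0]
contact_force: [0.2, 0.3, 0.5]
opening: 0.004
finger_force: 0.0
```

```bash
python3 rear.py w7 ; python3 -c "
from h import *
rel(-123,-34,8)"
```

```text
t 13.575 tip jig mm [-121.9  -28.9   40.4] F [0.2 0.3 0.5]
shift cm [ 0.52 -6.69  2.25] turn [-0.05  0.02  0.09]
[(-150.0, 27), (-149.5, 27), (-99.0, -19), (-98.5, -20), (-97.0, 17), (-96.5, 18), (-60.5, 23), (12.5, -18), (13.0, -26), (13.5, -26), (14.0, -26), (14.5, -26), (15.0, -27), (15.5, -27)]
t 13.625 tip jig mm [-121.4  -29.    40.4] F [ 0.2  0.9 -0.4]
shift cm [0.5  0.16 3.24] turn [-0.05  0.01  0.14]
```

View pics/w7r.png

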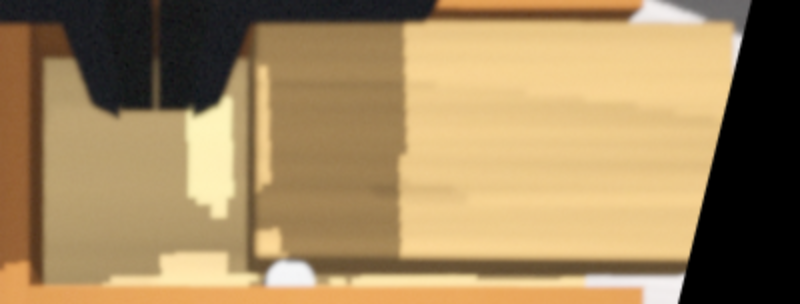

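The view shows the gap from px 40 to 250 (x=-150 to -97), with the fingers centred over it. Next I lower them.

>>> step_arm([
  [[0.4,0.1,0],[0,0,0]],
  [[0,0,0.6],[0,0,0]],
  [[0,0,0.6],[0,0,0]],
  [[0,0,0.6],[0,0,0]],
  [[0,0,0.6],[0,0,0]],
  [[0,0,0.4],[0,0,0]],
  [[0,0,0.3],[0,0,0]],
  [[0,0,0],[0,0,0]],
  [[0,0,0],[0,0,0]],
])

```text
clock: 14.75
tool_pos: [0.5973, -0.0805, 0.2259]
eef_rot: [1.0, -0.011, 0.0, 0.0]
contact_force: [0.3, 0.3, -0.3]
opening: 0.004
finger_force: 0.0
```

>>> step_arm([
  [[0,-0.3,0],[0,0,0]],
  [[0,-0.3,0],[0,0,0]],
  [[0,-0.2,0],[0,0,0]],
  [[0,-0.2,0],[0,0,0]],
  [[0,-0.2,0],[0,0,0]],
  [[0,-0.2,0],[0,0,0]],
])

```text
clock: 15.5
tool_pos: [0.5974, -0.0684, 0.2258]
eef_rot: [1.0, -0.011, 0.0, 0.001]
contact_force: [0.7, -6.0, 0.6]
opening: 0.007
finger_force: 2.7
```

```bash
python3 -c "
from h import *
rel(-20,-34,8)"
```

```text
t 15.5 tip jig mm [-111.2  -33.     9.6] F [ 0.7 -6.   0.6]
shift cm [ 0.11 -9.12  0.14] turn [ 0.16 -0.01  0.01]
```

>>> step_arm([
  [[0,-0.2,0],[0,0,0]],
  [[0,-0.2,0],[0,0,0]],
  [[0,-0.2,0],[0,0,0]],
  [[0,-0.2,0],[0,0,0]],
  [[0,-0.2,0],[0,0,0]],
  [[0,-0.2,0],[0,0,0]],
  [[0,-0.2,0],[0,0,0]],
  [[0,-0.2,0],[0,0,0]],
])

```text
clock: 16.5
tool_pos: [0.5979, -0.0496, 0.2257]
eef_rot: [1.0, -0.01, 0.0, -0.0]
contact_force: [0.6, -0.1, 1.0]
opening: 0.003
finger_force: 0.3
```

>>> step_arm([
  [[0,-0.2,0],[0,0,0]],
  [[0,-0.2,0],[0,0,0]],
  [[0,-0.2,0],[0,0,0]],
  [[0,-0.2,0],[0,0,0]],
  [[0,-0.2,0],[0,0,0]],
  [[0,-0.2,0],[0,0,0]],
  [[0,-0.2,0],[0,0,0]],
])

```text
clock: 17.38
tool_pos: [0.5982, -0.0364, 0.2257]
eef_rot: [1.0, -0.011, 0.0, 0.0]
contact_force: [0.0, -0.9, -0.4]
opening: 0.008
finger_force: 0.5
```

```bash
python3 rear.py w8;python3 -c "
from h import *
s=snap('scene','a8.png')"
```

```text
t 17.375 tip jig mm [-79.2 -33.    9.6] F [ 0.  -0.9 -0.4]
shift cm [ 0.11 -2.42 -0.84] turn [ 0.01 -0.01  0.08]
[(-144.5, 25), (-144.0, 33), (-143.5, 19), (-66.0, -23), (-65.5, -20), (-8.0, 20), (-7.5, 20), (34.0, -26), (34.5, -26), (35.0, -26), (35.5, -25), (36.0, -26), (36.5, -27), (37.0, -19)]
```

>>> step_arm([
  [[0,-0.2,0],[0,0,0]],
  [[0,-0.2,0],[0,0,0]],
  [[0,-0.2,0],[0,0,0]],
  [[0,-0.2,0],[0,0,0]],
  [[0,-0.2,0],[0,0,0]],
  [[0,-0.2,0],[0,0,0]],
  [[0,-0.2,0],[0,0,0]],
  [[0,-0.2,0],[0,0,0]],
])

```text
clock: 18.48
tool_pos: [0.5985, -0.0204, 0.2257]
eef_rot: [1.0, -0.011, 0.0, 0.0]
contact_force: [0.1, -0.4, 0.7]
opening: 0.005
finger_force: 0.5
```

```bash
python3 rear.py w9
cat > lane.py <<'E'
from h import *
import sys
# mean colour and wood fraction at lane bed spots and in the chute, scene + side
jg=np.load('jig.npy')
for n in('scene','side'):
    s=snap(n,sys.argv[1]+n+'.png'); s['rotation']=fixR(s['rotation'])
    hsv=cv2.cvtColor(s['img'],cv2.COLOR_RGB2HSV)
    rim=np.array([(5,-80,-30),(205,-80,-30),(205,80,-30),(5,80,-30)])/1000
    q=proj(s,R.from_euler('z',jg[3]).apply(rim)+jg[:3])
    m=np.zeros(hsv.shape[:2],np.uint8); cv2.fillPoly(m,[q.astype(np.int32)],1)
    w=(hsv[...,1]>70)&(hsv[...,0]<30)&(hsv[...,2]>50)&(m>0)
    ys,xs=np.nonzero(w); print(n,'wood px in chute',len(xs), (xs.min(),xs.max(),ys.min(),ys.max()) if len(xs) else '')
E
python3 lane.py p1
```

```text
t 18.475 tip jig mm [-63.2 -32.9   9.6] F [ 0.1 -0.4  0.7]
shift cm [ 0.11 -0.82 -0.84] turn [ 0.01 -0.    0.08]
[(-155.5, -11), (-155.0, -11), (-142.5, 26), (-142.0, 28), (-141.5, 13), (-50.5, -11), (-50.0, -22), (-49.5, -18), (-48.5, 14), (-48.0, 14), (6.5, 13), (7.0, 9), (8.0, 9), (8.5, 13)]
scene wood px in chute 236 (np.int64(258), np.int64(286), np.int64(192), np.int64(211))
side wood px in chute 204 (np.int64(210), np.int64(256), np.int64(190), np.int64(210))
```

>>> step_arm([
  [[0,-0.2,0],[0,0,0]],
  [[0,-0.2,0],[0,0,0]],
  [[0,-0.2,0],[0,0,0]],
  [[0,-0.2,0],[0,0,0]],
  [[0,-0.2,0],[0,0,0]],
  [[0,-0.2,0],[0,0,0]],
  [[0,-0.2,0],[0,0,0]],
  [[0,-0.2,0],[0,0,0]],
])

```text
clock: 19.62
tool_pos: [0.5988, -0.0044, 0.2257]
eef_rot: [1.0, -0.011, 0.0, 0.0]
contact_force: [-0.3, 0.4, 0.5]
opening: 0.006
finger_force: 0.0
```

```bash
python3 rear.py w10; python3 lane.py p2
```

```text
t 19.625 tip jig mm [-47.2 -32.9   9.6] F [-0.3  0.4  0.5]
shift cm [ 0.11  0.78 -0.84] turn [ 0.01 -0.    0.08]
[(-160.0, 10), (-141.0, 14), (-140.5, 28), (-140.0, 24), (-31.5, 13), (-31.0, 11), (-18.5, -19), (-18.0, -15), (-8.5, 14), (-8.0, 33), (-7.5, 28), (-7.0, 11), (25.5, -13), (33.0, 11)]
scene wood px in chute 105 (np.int64(258), np.int64(298), np.int64(192), np.int64(227))
side wood px in chute 170 (np.int64(199), np.int64(256), np.int64(192), np.int64(244))
```

>>> step_arm([
  [[0,0.2,0],[0,0,0]],
  [[0,0,-1],[0,0,0]],
  [[0,0,-2],[0,0,0]],
  [[0,0,-3],[0,0,0]],
  [[0,0,-3],[0,0,0]],
  [[0,3,-3],[0,0,0]],
  [[0,4,0],[0,0,0]],
  [[0,4,0],[0,0,0]],
  [[0,4,0],[0,0,0]],
  [[0,0,0],[0,0,0]],
  [[0,0,0],[0,0,0]],
])

```text
clock: 21.15
tool_pos: [0.5957, -0.1556, 0.3461]
eef_rot: [1.0, -0.011, 0.0, -0.0]
contact_force: [0.0, 0.8, -0.4]
opening: 0.005
finger_force: 0.0
```

```bash
python3 lane.py p3
python3 - <<'E'
from h import *
jg=np.load('jig.npy'); T=lambda P:R.from_euler('z',jg[3]).apply(np.array(P)/1000)+jg[:3]
for n in('scene','side'):
    s=load('p3'+n); im=s['img']; hsv=cv2.cvtColor(im,cv2.COLOR_RGB2HSV)
    w=((hsv[...,1]>50)&(hsv[...,0]<30)&(hsv[...,2]>50)).astype(np.uint8)
    q=proj(s,T([(12,-87,-30),(210,-87,-30),(210,87,-30),(12,87,-30)]));m=np.zeros_like(w);cv2.fillPoly(m,[q.astype(np.int32)],1)
    k,_,st,c=cv2.connectedComponentsWithStats(w*m)
    print(n,[(st[i].tolist(),c[i].round().tolist()) for i in range(1,k) if st[i,4]>15], 'ledge',proj(s,T([(0,-72,0),(0,72,0)])).round().tolist(),'rim',q.round().tolist())
    for i in range(1,k):
        if st[i,4]>60:
            p=R.from_euler('z',-jg[3]).apply(onz(s,*c[i],jg[2]-.10)-jg[:3])*1000; print('  jig',p.round())
    # finished board moved? compare dowel region with first image
    o=load('a' if n=='scene' else 'b')['img']
    q2=proj(s,T([(-205,2,20),(0,2,20),(0,80,20),(-205,80,20)]));m2=np.zeros_like(w);cv2.fillPoly(m2,[q2.astype(np.int32)],1)
    d=np.abs(o.astype(int)-im).mean(2); print('  diff fin lane',d[m2>0].mean().round(1),'whole',d.mean().round(1))
E
```

```text
scene wood px in chute 105 (np.int64(258), np.int64(298), np.int64(192), np.int64(227))
side wood px in chute 251 (np.int64(198), np.int64(256), np.int64(192), np.int64(244))
scene [([260, 194, 17, 19, 46], [269.0, 202.0]), ([289, 221, 14, 10, 38], [294.0, 225.0])] ledge [[259.0, 202.0], [279.0, 182.0]] rim [[259.0, 212.0], [309.0, 234.0], [331.0, 206.0], [284.0, 187.0]]
  diff fin lane 2.6 whole 6.3
side [([223, 193, 33, 19, 68], [239.0, 202.0]), ([196, 221, 24, 24, 311], [208.0, 232.0])] ledge [[221.0, 183.0], [255.0, 201.0]] rim [[216.0, 190.0], [175.0, 226.0], [217.0, 253.0], [257.0, 212.0]]
  jig [ -38.  -29. -100.]
  jig [ 132.  -30. -100.]
  diff fin lane 5.7 whole 12.8
```

The side view places the offcut in the chute at about jig x=132, y=-30. It did not move between the last two pictures, and the finished board's lane looks unchanged.

```bash
python3 -c "
from plant import finish_job; print(finish_job())"
```

```text
the job is handed in; nothing more can be done
None
```

I slid the offcut forward by pressing on its top, pushed it over the ledge, and handed the job in at about 21 s: camera measurements put it at rest in the chute, the finished board's lane looked unchanged, and the highest force I read was about 22 N. On the first press the fingers slipped along its top, so I re-seated further back and pressed harder.

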